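# Find the worn anti-vibration mount and push down its tag

### The arm

A 6-joint arm with a two-finger parallel gripper is mounted at the origin on the work surface. World frame = base frame: x ahead of the robot, y to its left, z up, the work surface at z = 0. Lengths are in m, angles in rad, forces in N, time in s.
With the tool pointing down it reaches from about 0.425 to 0.95 m from the base axis. Payload 3.5 kg.
Tool frame: the origin (TCP) lies midway between the tips of the shut fingers; the grasp point (between the pads) lies 19 mm behind it; z points along the fingers, x is the direction in which the jaws open and shut, and the axes are right-handed (so a half turn about z gives the same grasp; the last joint's range is limited). The gripper opens to 85 mm and grips with 20 to 120 N. Pads are 22 mm wide; open, the fingers measure 114 mm over their backs; the gripper's body (76 mm by 85 mm) begins 54 mm behind the grasp point. The pads swing forward as they close: fully open they stand 13 mm farther back than shut.
Start: joints at [1.083, 0.286, 1.577, -0, 1.279, -0.15], TCP at [0.224, 0.637, 0.231] pointing down, gripper open.
Joint ranges: [-2.77, 2.77], [-0.9, 2.22], [0.21, 2.48], [-1.53, 4.67], [0.24, 2.81], [-2.84, 2.84]. Speed limits (rad/s): [2.79, 2.79, 3.14, 3.14, 3.14, 3.14].

### API

Orientations are given as a unit quaternion [x, y, z, w].
In Python, from plant import readout, optics, ctrl gives the robot as it stands. The module is installed in compiled form; this text tells all that it offers.
- The arm moves only by the shell command python3 -m crank 'ROWS' [OPENING] [FORCE]. ROWS is text: rows parted by semicolons, each of 6 numbers parted by spaces: the shift along the tool's x, y, z in mm, then the turn, a rotation vector about the tool's x, y, z in rad. In form: dx dy dz ax ay az; .... A call has 1 to 5 rows; each row shifts and turns the commanded pose from where the row before left it, along the tool's axes as they then stand; what a row does not reach is not made up. A row lasts 1/8 s, in which the tool goes at most 62.5 mm and 10.7 degrees, less where a joint would pass 70% of its speed; a pose out of reach is approached as far as the arm can. A call is refused whole if a number of a shift passes 62.5 or a number of a turn 0.188, either way. A call with a gripper value outside its range is refused whole. OPENING is the opening, from -1 (shut) to 1 (fully open), set as the call begins (- or left out, the last holds). The fingers move at their own pace and stop on an object; FORCE is the grip in N (left out, the last holds). Time passes only in rows, so rows that do not move let the fingers close. It gives the time, the measured TCP pose, the force and the opening at its end, in the units of the state.
- readout.get_state(): the state, without advancing time (a new reading comes with each control period).
- optics.read_camera(name): name is "side" or "top" or "wrist"; returns the picture (480x640x3 uint8, red, green, blue); there is no depth.
- optics.calibration(name): a dict with "mtx" (3x3 intrinsics, pixels), "rvec" (rotation vector, rad) and "tvec" (3), from world to camera coordinates, as OpenCV has them; the wrist camera has in their place "tool_from_camera" (4x4, takes a point from camera to tool coordinates, whose origin is the TCP and whose axes are the tool frame's). Camera axes: x right, y down, z forward; pixel columns grow to the right and rows downward; lengths in m; the calibration is good to about 2 mm. A picture is of the moment at which its call begins: read the wrist's pose just before it. calibration takes no time and is no camera call.
- ctrl.sign_off(): hands the job in, once; it reports no verdict.
Trained networks look in the newest picture that a camera, given by its name, has taken for a name from the list of things; names that differ only in an ending like _2 or _b are one class to them, and where a whole thing is asked for, a point or a joint stands for the part that bears it (a point fixed in the world has none). Each returns a list of dicts, best first, with "p" (0 to 1); they miss things now and then, are a little off and sometimes report something else, mostly with a low value. They report only what shows in the picture. A call takes as long as a camera call.
- optics.recognise(camera, thing): "xy" ([column, row] as shares, 0 to 1, of the picture: columns of its width, rows of its height, amid what is visible of it).
The state is a dict: "time": time; "qpos": joint angles; "dq": joint speeds; "joint_efforts": joint torques, N m; "eef_pos": TCP position; "tcp_rot": TCP orientation; "contact_force": force on the tool from outside, world axes, zero at the start; "wrist_torque": the same for the moment, N m; "opening": opening from 0.0 (shut) to 1.0 (fully open).
Only numpy, scipy, OpenCV 4.12 (cv2) and the standard library are available. Lean on these libraries where they do the work, as an engineer would, in place of code of your own. Each camera call takes 0.05 s, during which the arm holds its last target.

### The job

Three spring mounts from the lab's shaker need checking: press each round pad well down with a fingertip, one after another from the robot's left to its right, to feel which is the softest. Then push the red tag of that mount fully down, so that it gets replaced, and leave the other two tags up. Only press: do not pick up or shove the mounts, leave everything else on the bench alone, and finish clear of it all.

Things in the scene. Friction and masses are not known exactly. Their poses are not given: they have to be found in the camera images.
- mount_p: one of three identical-looking loose anti-vibration mounts (0.9 kg): grey base plate 160 (own x) x 70 x 14 mm; origin at the centre of its underside, z up. Its round spring pad is centred at own x = -40 mm, its red tag at own x = +50 mm. The three stand side by side in a row across the robot's front (about 230 mm apart in y), in shuffled order; the springs differ, which only pressing can tell.
- mount_q: one of three identical-looking loose anti-vibration mounts (0.9 kg): grey base plate 160 (own x) x 70 x 14 mm; origin at the centre of its underside, z up. Its round spring pad is centred at own x = -40 mm, its red tag at own x = +50 mm. The three stand side by side in a row across the robot's front (about 230 mm apart in y), in shuffled order; the springs differ, which only pressing can tell.
- mount_r: one of three identical-looking loose anti-vibration mounts (0.9 kg): grey base plate 160 (own x) x 70 x 14 mm; origin at the centre of its underside, z up. Its round spring pad is centred at own x = -40 mm, its red tag at own x = +50 mm. The three stand side by side in a row across the robot's front (about 230 mm apart in y), in shuffled order; the springs differ, which only pressing can tell.
- pad_p_top (a point): centre of the top of the spring pad of mount_p: black-topped steel disc 60 mm across on a coil spring; 68 mm above the bench when up; moves down with the pad
- pad_p (a joint): how far the pad of mount_p is pressed down, 0 (up) to 0.014 m (stop); springs back when let go. Pressing to the stop takes about 6 N on the softest of the three pads, 14 to 19 N on the others; force grows evenly with depth
- tag_p_top (a point): centre of the top of the red tag of mount_p: upright plate 12 (mount's x) x 28 (mount's y) mm standing 20 mm out of an aluminium block 28 x 40 mm whose top is 50 mm above the bench; tag top 70 mm above the bench when up, 55 mm when fully down on the softest mount
- tag_p (a joint): how far the tag of mount_p is pushed down, from 0 (up). Its full travel is 0.015 m on the mount with the softest pad; on the other two a stop catches it at 0.009 m. It moves against about 3 N of friction and stays where it is left
- pad_q_top (a point): centre of the top of the spring pad of mount_q: black-topped steel disc 60 mm across on a coil spring; 68 mm above the bench when up; moves down with the pad
- pad_q (a joint): how far the pad of mount_q is pressed down, 0 (up) to 0.014 m (stop); springs back when let go. Pressing to the stop takes about 6 N on the softest of the three pads, 14 to 19 N on the others; force grows evenly with depth
- tag_q_top (a point): centre of the top of the red tag of mount_q: upright plate 12 (mount's x) x 28 (mount's y) mm standing 20 mm out of an aluminium block 28 x 40 mm whose top is 50 mm above the bench; tag top 70 mm above the bench when up, 55 mm when fully down on the softest mount
- tag_q (a joint): how far the tag of mount_q is pushed down, from 0 (up). Its full travel is 0.015 m on the mount with the softest pad; on the other two a stop catches it at 0.009 m. It moves against about 3 N of friction and stays where it is left
- pad_r_top (a point): centre of the top of the spring pad of mount_r: black-topped steel disc 60 mm across on a coil spring; 68 mm above the bench when up; moves down with the pad
- pad_r (a joint): how far the pad of mount_r is pressed down, 0 (up) to 0.014 m (stop); springs back when let go. Pressing to the stop takes about 6 N on the softest of the three pads, 14 to 19 N on the others; force grows evenly with depth
- tag_r_top (a point): centre of the top of the red tag of mount_r: upright plate 12 (mount's x) x 28 (mount's y) mm standing 20 mm out of an aluminium block 28 x 40 mm whose top is 50 mm above the bench; tag top 70 mm above the bench when up, 55 mm when fully down on the softest mount
- tag_r (a joint): how far the tag of mount_r is pushed down, from 0 (up). Its full travel is 0.015 m on the mount with the softest pad; on the other two a stop catches it at 0.009 m. It moves against about 3 N of friction and stays where it is left
- cap_1: loose grey plastic ring cap, 32 mm across, 14 mm high, on the bench between two mounts; origin under its centre. To be left alone.
- cap_2: loose grey plastic ring cap like cap_1, between the other two mounts. To be left alone.
- reagent: loose brown bottle, 64 mm across, 120 mm high, behind the mounts; origin under its centre. To be left alone.
- tube_rack: loose orange rack 90 x 200 x 60 mm with two capped tubes up to 86 mm high, behind the mounts; origin under its centre. To be left alone.
- tip_box: loose blue box with clear lid, 87 x 122 x 63 mm, behind the mounts; origin under its centre. To be left alone.
- wrench: loose wrench 160 mm long lying flat on the robot's left of the mounts; origin near the middle of its length. To be left alone.
- beaker: loose glass beaker 66 mm across, 70 mm high, behind the mounts; origin under its centre. To be left alone.

How it is judged:
On the way, in this order (a step that is already met when the one before it is completed fails the run):
1. the robot's leftmost (+y) mount's pad has been pressed down by more than 3 mm (((value of joint pad_p above 0.003 m and world y of mount_p between 0.115 and 1 m) or (value of joint pad_q above 0.003 m and world y of mount_q between 0.115 and 1 m) or (value of joint pad_r above 0.003 m and world y of mount_r between 0.115 and 1 m))), for 0.1 s.
2. the middle mount's pad has been pressed down by more than 3 mm (((value of joint pad_p above 0.003 m and world y of mount_p between -0.115 and 0.115 m) or (value of joint pad_q above 0.003 m and world y of mount_q between -0.115 and 0.115 m) or (value of joint pad_r above 0.003 m and world y of mount_r between -0.115 and 0.115 m))), for 0.1 s.
3. the robot's rightmost (-y) mount's pad has been pressed down by more than 3 mm (((value of joint pad_p above 0.003 m and world y of mount_p between -1 and -0.115 m) or (value of joint pad_q above 0.003 m and world y of mount_q between -1 and -0.115 m) or (value of joint pad_r above 0.003 m and world y of mount_r between -1 and -0.115 m))), for 0.1 s.
4. after all three, the tag of the mount with the softest pad is down by more than 12 mm (only the softest mount lets its tag go so far) (value of joint any of tag_p, tag_q, tag_r above 0.012 m), for 0.1 s.
At the end, for the whole second after the job is handed in: Pads pressed over 3 mm each, in order robot's left, middle, right; then the softest mount's tag pushed down over 12 of 15 mm and staying down. Other tags under 4 mm down, pads back up (3 mm), mounts flat, at rest and within 40 mm of their start, other things within 30 mm (((value of joint tag_p above 0.012 m and value of joint each of tag_q, tag_r below 0.004 m) or (value of joint tag_q above 0.012 m and value of joint each of tag_p, tag_r below 0.004 m) or (value of joint tag_r above 0.012 m and value of joint each of tag_p, tag_q below 0.004 m)) and value of joint each of pad_p, pad_q, pad_r below 0.003 m and height (world z) of each of mount_p, mount_q, mount_r below 0.006 m and distance of each of mount_p, mount_q, mount_r from where it was at the start of the episode below 0.04 m and angle between each of mount_p, mount_q, mount_r's own z axis and vertical below 0.06 rad and linear speed of each of mount_p, mount_q, mount_r below 0.02 m/s and distance of each of cap_1, cap_2, reagent, tube_rack, tip_box, wrench, beaker from where it was at the start of the episode below 0.03 m); the robot touches nothing.
It fails at once if more than one tag is pushed down more than 5 mm (value of joint each of tag_p, tag_q above 0.005 m or value of joint each of tag_q, tag_r above 0.005 m or value of joint each of tag_p, tag_r above 0.005 m).
It fails at once if a mount is lifted (10 mm), tipped (0.12 rad) or shoved more than 40 mm (height (world z) of any of mount_p, mount_q, mount_r above 0.01 m or angle between any of mount_p, mount_q, mount_r's own z axis and vertical above 0.12 rad or distance of any of mount_p, mount_q, mount_r from where it was at the start of the episode above 0.04 m).
It fails at once if a bystander is lifted or moved more than 30 mm (distance of any of cap_1, cap_2, reagent, tube_rack, tip_box, wrench, beaker from where it was at the start of the episode above 0.03 m).
It also fails if it takes over 48 s, if anything falls off the work surface, if the arm or the gripper's body presses on something with over 40 N, if the wrist force passes 120 N, or if a joint passes its speed limit or range.

## Working session

There is one attempt and no reset: what is moved stays moved. The work goes in short steps, Python scripts to look and compute and a shell command to move; the robot and the scene stay as the last step left them, time stands still between calls to the robot, and variables do not carry over. Pictures are saved under pics/ and viewed, and the job is handed in when it is done.

```bash
mkdir -p pics
python3 - <<'E'
from plant import readout, optics
import cv2
s=readout.get_state();print(s)
for n in("top","side"):
    im=optics.read_camera(n);cv2.imwrite(f"pics/{n}0.png",im[:,:,::-1])
    print(n,optics.calibration(n))
    if n=="top":
        for t in("pad_p_top","tag_p_top"):
            print(t,[(r['p'],r['xy']) for r in optics.recognise(n,t)][:6])
print(optics.calibration("wrist"))
E
```

```text
{'time': 0.0, 'qpos': array([ 1.08295823e+00,  2.87207804e-01,  1.57817958e+00,  1.11447697e-05,
        1.27856180e+00, -1.49978682e-01]), 'dq': array([ 0.00079895, -0.00027823, -0.00185945, -0.00191193,  0.00239384,
       -0.00089551]), 'joint_efforts': array([ 2.91661330e-03, -4.05981660e+01, -2.92627788e+01, -4.92351546e-05,
        5.92229568e-03,  5.80751788e-06]), 'eef_pos': array([0.22338957, 0.63627578, 0.22991767]), 'tcp_rot': array([ 8.15925693e-01,  5.78155580e-01, -1.05476727e-03,  5.25163891e-04]), 'contact_force': array([0.22714841, 0.84057216, 0.23871028]), 'wrist_torque': array([-0.00514033,  0.01308618,  0.05025234]), 'opening': 0.999326224341069}
top {'mtx': array([[575.9198651 ,   0.        , 316.01362271],
       [  0.        , 575.9198651 , 229.88061914],
       [  0.        ,   0.        ,   1.        ]]), 'rvec': array([ 2.08136085, -2.12521127,  0.23785178]), 'tvec': array([0.02257341, 0.589997  , 1.11184991])}
pad_p_top [(0.64, [0.6737, 0.5496])]
tag_p_top [(0.62, [0.6758, 0.4665])]
side {'mtx': array([[526.31479892,   0.        , 318.71131154],
       [  0.        , 526.31479892, 239.38862148],
       [  0.        ,   0.        ,   1.        ]]), 'rvec': array([ 2.09484617, -0.88992691,  0.44702136]), 'tvec': array([-0.3888914 ,  0.33663881,  0.70915072])}
{'mtx': array([[403.01414656,   0.        , 316.00239481],
       [  0.        , 403.01414656, 240.24808108],
       [  0.        ,   0.        ,   1.        ]]), 'tool_from_camera': array([[ 9.99999252e-01, -9.99973309e-04, -7.04125931e-04,
         2.71527406e-04],
       [ 1.15405495e-03,  9.62121193e-01,  2.72619657e-01,
        -6.91013615e-02],
       [ 4.04842100e-04, -2.72620266e-01,  9.62121628e-01,
        -1.41749144e-01],
       [ 0.00000000e+00,  0.00000000e+00,  0.00000000e+00,
         1.00000000e+00]])}
```

View pics/top0.png

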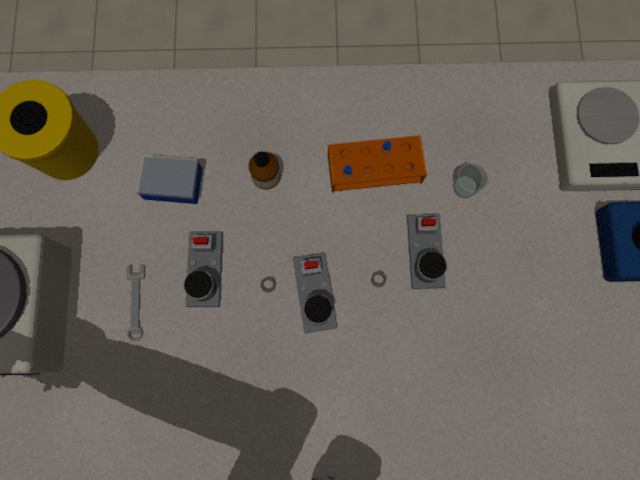

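View pics/side0.png

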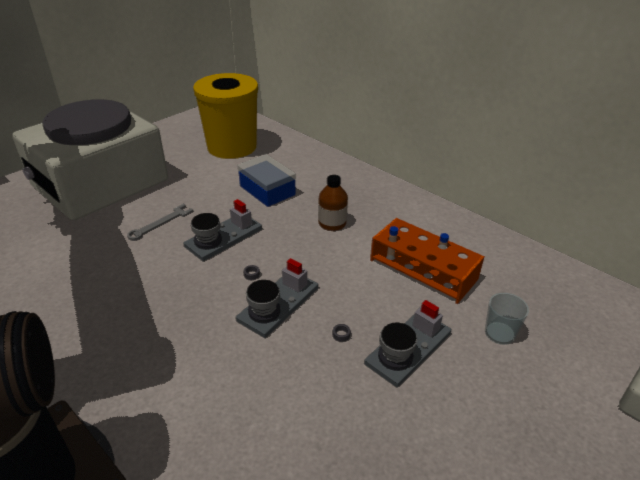

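The top view shows three mounts. Their black pads are near (199,284), (319,308) and (432,265), and their red tags near (202,239), (311,264) and (428,222).

```bash
cat > h.py <<'E'
import numpy as np, cv2
from plant import readout, optics
from scipy.spatial.transform import Rotation as R
def ray(name,uv,z):
    c=optics.calibration(name);M=cv2.Rodrigues(c['rvec'])[0];t=c['tvec']
    d=M.T@np.linalg.solve(c['mtx'],[uv[0],uv[1],1]);o=-M.T@t
    return o+d*(z-o[2])/d[2]
def wray(uv,z,s):
    c=optics.calibration('wrist');T=c['tool_from_camera'];Q=R.from_quat(s['tcp_rot']).as_matrix()
    o=s['eef_pos']+Q@T[:3,3];d=Q@T[:3,:3]@np.linalg.solve(c['mtx'],[uv[0],uv[1],1])
    return o+d*(z-o[2])/d[2]
def blobs(im,lo=60,hi=20000):
    out={}
    i=im.astype(int)
    red=((i[...,0]>120)&(i[...,1]<60)&(i[...,2]<60)).astype(np.uint8)
    blk=(i.max(2)<28).astype(np.uint8)
    for n,m in(('red',red),('blk',blk)):
        k,l,st,ce=cv2.connectedComponentsWithStats(m)
        out[n]=[(ce[j],st[j]) for j in range(1,k) if lo<st[j][4]<hi]
    return out
def go(target,psi=None):
    "delta in tool frame mm; target world TCP"
    s=readout.get_state();Q=R.from_quat(s['tcp_rot']).as_matrix()
    return np.round(1000*Q.T@(np.array(target)-s['eef_pos']),1)
E
python3 - <<'E'
from h import *
im=cv2.imread('pics/top0.png')[:,:,::-1]
b=blobs(im)
for k,z in(('red',.07),('blk',.068)):
    for c,st in b[k]: print(k,c.round(1),st,ray('top',c,z).round(4))
s=readout.get_state();Q=R.from_quat(s['tcp_rot']).as_matrix();print(Q.round(3))
E
```

```text
blk [ 28.2 117.4] [ 11 101  36  33 920] [0.8497 0.6208 0.068 ]
blk [261.4 158.9] [255 152  14  15 167] [0.7455 0.1219 0.068 ]
blk [613.6 169.5] [590 163  48  14 584] [ 0.7065 -0.6147  0.068 ]
blk [636.2 236.1] [632 225   8  24 142] [ 0.5632 -0.6414  0.068 ]
blk [ 19.6 284.8] [  4 253  22  65 201] [0.4898 0.6056 0.068 ]
blk [432.1 264.7] [419 252  27  26 537] [ 0.5132 -0.2221  0.068 ]
blk [197.7 283.8] [185 271  27  26 544] [0.4844 0.2493 0.068 ]
blk [317.7 308.5] [305 295  27  28 558] [0.4302 0.0103 0.068 ]
[[ 0.331  0.943 -0.001]
 [ 0.943 -0.331 -0.001]
 [-0.001 -0.    -1.   ]]
```

Run:
```python
from h import *
im=cv2.imread('pics/top0.png')[:,:,::-1]
i=im.astype(int)
m=((i[...,0]>90)&(i[...,1]<.35*i[...,0])&(i[...,2]<.35*i[...,0])).astype(np.uint8)
k,l,st,ce=cv2.connectedComponentsWithStats(m)
for j in range(1,k):
    if 30<st[j][4]<1000: print(ce[j].round(1),st[j],ray('top',ce[j],.07).round(4), im[int(ce[j][1]),int(ce[j][0])])
crop=im[200:345,170:460];cv2.imwrite('pics/crop0.png',cv2.resize(crop,None,fx=2.75,fy=2.75,interpolation=cv2.INTER_CUBIC)[:,:,::-1])
print(go([.4844,.2493,.13]))
```

```text
[428.9 221.4] [423 219  13   6  74] [ 0.6025 -0.2209  0.07  ] [118  11   4]
[199.7 239.6] [193 237  14   6  77] [0.5742 0.2471 0.07  ] [118  13   3]
[310.4 264.3] [304 261  14   8  78] [0.5188 0.023  0.07  ] [122  17   6]
[-278.7  374.5  100.8]
```

View pics/crop0.png

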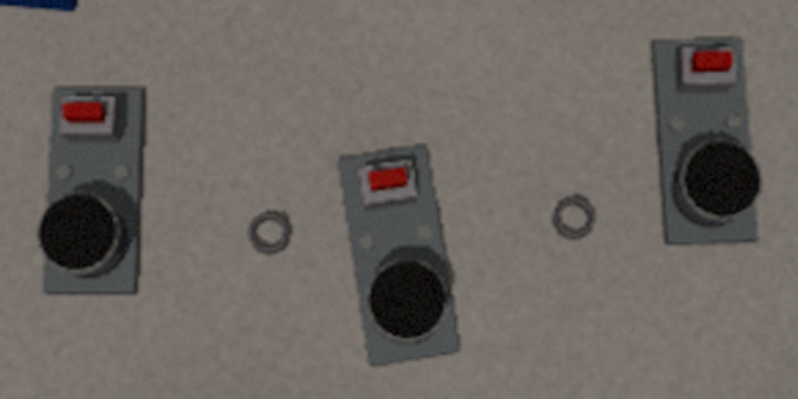

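The crop confirms the layout. The pad-to-tag distances come out at 89–90 mm against 90 expected, so I'm moving over the left pad with the fingers shut.

```bash
python3 -m crank '-35 47 0 0 0 0; -35 47 0 0 0 0; -35 47 0 0 0 0; -35 47 10 0 0 0; -35 47 10 0 0 0' -1 40; python3 -c "
from h import *
print(go([.4844,.2493,.11]))"
```

```text
time: 0.82
eef_pos: [0.3882, 0.3922, 0.2112]
tcp_rot: [0.816, 0.578, 0.0, 0.0]
contact_force: [0.3, 0.6, -0.3]
opening: 0.002
[-103.1  138.1  101.2]
```

```bash
python3 -m crank '-35 46 25 0 0 0; -34 46 25 0 0 0; -34 46 25 0 0 0; 0 0 20 0 0 0; 0 0 0 0 0 0'; python3 -c "
from h import *
print(go([.4844,.2493,.075]),readout.get_state()['contact_force'])
im=optics.read_camera('wrist');cv2.imwrite('pics/w1.png',im[:,:,::-1])"
```

```text
time: 1.45
eef_pos: [0.482, 0.2502, 0.1144]
tcp_rot: [0.816, 0.578, -0.002, -0.001]
contact_force: [0.6, 0.2, 0.2]
opening: 0.002
[ 0.1  2.7 39.4] [0.61557088 0.16797085 0.15407841]
```

View pics/w1.png

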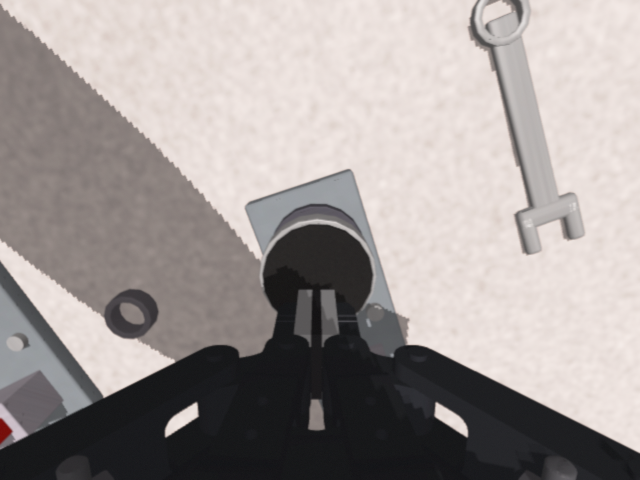

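The wrist view shows the left pad's disc around (318,273), straight under the fingertips at (317,290).

```bash
python3 -c "
from h import *
s=readout.get_state();print(wray((318,273),.068,s))"; python3 -m crank '0 2.5 35 0 0 0; 0 0 0 0 0 0;0 0 0 0 0 0'; python3 -c "
from h import *
s=readout.get_state();print(s['eef_pos'],s['contact_force'])"
```

```text
[0.48452896 0.25151801 0.068     ]
time: 1.88
eef_pos: [0.486, 0.2513, 0.083]
tcp_rot: [0.816, 0.579, 0.001, 0.0]
contact_force: [-1.5, 0.1, 0.8]
opening: -0.004
[0.48603947 0.25133856 0.08302513] [-1.51038713  0.06983751  0.80974987]
```

```bash
for i in 1; do python3 -m crank '0 0 9 0 0 0; 0 0 0 0 0 0; 0 0 0 0 0 0'; python3 -m crank '0 0 6 0 0 0; 0 0 0 0 0 0; 0 0 0 0 0 0';  python3 -m crank '0 0 4 0 0 0; 0 0 0 0 0 0; 0 0 0 0 0 0'; python3 -m crank '0 0 3 0 0 0; 0 0 0 0 0 0; 0 0 0 0 0 0'; done | grep -v -e rot -e opening
```

```text
time: 2.25
eef_pos: [0.4856, 0.2505, 0.0727]
contact_force: [0.0, -0.4, 0.9]
time: 2.62
eef_pos: [0.4855, 0.2504, 0.0665]
contact_force: [-0.1, -1.1, 0.6]
time: 3.0
eef_pos: [0.4858, 0.2505, 0.0627]
contact_force: [0.4, 0.1, 2.4]
time: 3.38
eef_pos: [0.4858, 0.2506, 0.0598]
contact_force: [0.3, 0.4, 2.7]
```

```bash
(python3 -m crank '0 0 3 0 0 0; 0 0 0 0 0 0; 0 0 0 0 0 0'; python3 -m crank '0 0 0 0 0 0';python3 -m crank '0 0 0 0 0 0';python3 -m crank '0 0 0 0 0 0')| grep -v -e rot -e opening
python3 -m crank '0 0 -30 0 0 0; 0 0 -30 0 0 0;0 0 0 0 0 0;0 0 0 0 0 0';python3 -c "
from h import *
print(go([.4302,.0103,.1]))"
```

```text
time: 3.75
eef_pos: [0.4859, 0.2505, 0.0568]
contact_force: [0.1, -0.1, 4.7]
time: 3.88
eef_pos: [0.4858, 0.2505, 0.0567]
contact_force: [0.0, 0.2, 4.5]
time: 4.0
eef_pos: [0.4858, 0.2506, 0.0567]
contact_force: [1.0, 0.6, 4.8]
time: 4.12
eef_pos: [0.4858, 0.2506, 0.0567]
contact_force: [0.8, 0.1, 4.9]
time: 4.62
eef_pos: [0.4842, 0.2501, 0.1146]
tcp_rot: [0.816, 0.578, -0.002, -0.001]
contact_force: [-0.4, -0.1, -0.2]
opening: 0.001
[-244.1   28.6   15. ]
```

Left pad: 4.7 N at 11.3 mm, or about 0.42 N/mm, which suits the soft one. Next is the middle.

```bash
python3 -m crank '-49 7 0 0 0 0; -49 7 0 0 0 0; -49 7 0 0 0 0; -49 7 0 0 0 0; -46 4 0 0 0 0'; python3 -m crank '0 0 5 0 0 0; 0 0 0 0 0 0';python3 -c "
from h import *
s=readout.get_state()
print(go([.4335,.0105,.08]))
im=optics.read_camera('wrist');cv2.imwrite('pics/w2.png',im[:,:,::-1])"
```

```text
time: 5.25
eef_pos: [0.4337, 0.0104, 0.1145]
tcp_rot: [0.816, 0.578, -0.001, -0.001]
contact_force: [0.2, -0.8, 0.5]
opening: -0.002
time: 5.5
eef_pos: [0.4343, 0.012, 0.1097]
tcp_rot: [0.816, 0.578, -0.001, -0.002]
contact_force: [0.5, -0.3, -0.4]
opening: 0.002
[-1.6 -0.1 29.7]
```

View pics/w2.png

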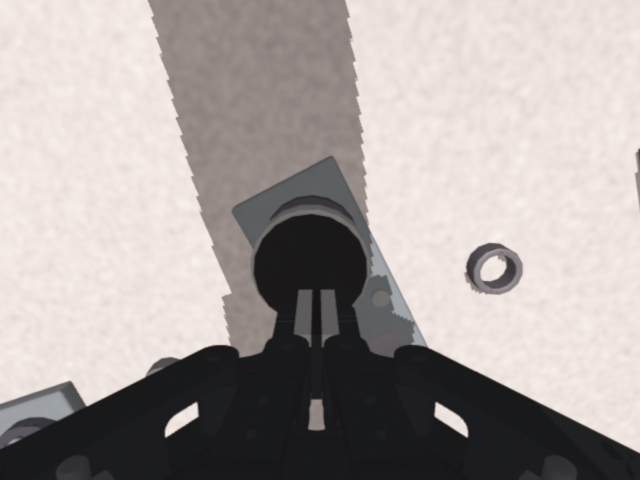

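The middle pad is centred near (311,267), under the fingertips. I'm pressing with the same pattern.

```bash
(python3 -m crank '-1.5 0 37 0 0 0; 0 0 0 0 0 0; 0 0 0 0 0 0'; python3 -m crank '0 0 6 0 0 0; 0 0 0 0 0 0; 0 0 0 0 0 0';  python3 -m crank '0 0 4 0 0 0; 0 0 0 0 0 0; 0 0 0 0 0 0'; python3 -m crank '0 0 6 0 0 0; 0 0 0 0 0 0; 0 0 0 0 0 0'; python3 -m crank '0 0 0 0 0 0';python3 -m crank '0 0 0 0 0 0') | grep -v -e rot -e opening;
python3 -m crank '0 0 -30 0 0 0; 0 0 -30 0 0 0;0 0 0 0 0 0';python3 -c "
from h import *
print(go([.5132,-.2221,.11]))"
```

```text
time: 5.92
eef_pos: [0.4354, 0.0108, 0.075]
contact_force: [-0.0, 0.2, -0.1]
time: 6.3
eef_pos: [0.4353, 0.0101, 0.0689]
contact_force: [1.7, 0.5, 0.0]
time: 6.68
eef_pos: [0.4357, 0.01, 0.0651]
contact_force: [0.6, -0.6, 4.2]
time: 7.05
eef_pos: [0.4359, 0.01, 0.06]
contact_force: [-3.4, 0.6, 9.9]
time: 7.18
eef_pos: [0.4359, 0.01, 0.06]
contact_force: [-2.5, 0.7, 9.5]
time: 7.3
eef_pos: [0.4359, 0.01, 0.06]
contact_force: [-2.7, 0.9, 10.7]
time: 7.68
eef_pos: [0.4365, 0.0098, 0.1203]
tcp_rot: [0.816, 0.578, 0.002, 0.002]
contact_force: [0.7, 0.8, -0.9]
opening: -0.003
[-193.4  149.1   10.9]
```

Middle pad: about 10 N at 8 mm, so it is stiff. Next is the right pad.

```bash
python3 -m crank '-45 35 0 0 0 0; -45 35 0 0 0 0; -45 35 0 0 0 0; -45 35 0 0 0 0; -13.5 9 10 0 0 0'; python3 -m crank '0 0 0 0 0 0; 0 0 0 0 0 0';python3 -c "
from h import *
print(go([.5132,-.2221,.073]))
im=optics.read_camera('wrist');cv2.imwrite('pics/w3.png',im[:,:,::-1])"
```

```text
time: 8.3
eef_pos: [0.5119, -0.2247, 0.1073]
tcp_rot: [0.817, 0.577, -0.0, 0.0]
contact_force: [-0.0, 1.1, -0.2]
opening: -0.002
time: 8.55
eef_pos: [0.5104, -0.2199, 0.1072]
tcp_rot: [0.816, 0.579, -0.0, -0.002]
contact_force: [-0.4, -0.1, -0.2]
opening: 0.0
[-1.2  3.4 34.2]
```

View pics/w3.png

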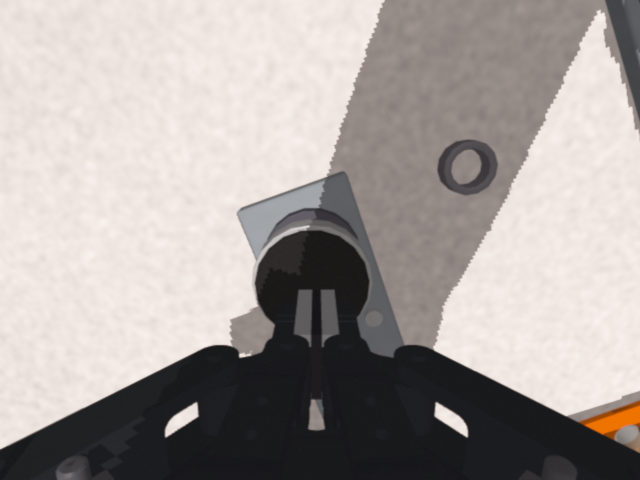

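The right pad is centred near (312,278), below the tips.

```bash
(python3 -m crank '-1 3 34 0 0 0; 0 0 0 0 0 0; 0 0 0 0 0 0'; python3 -m crank '0 0 6 0 0 0; 0 0 0 0 0 0; 0 0 0 0 0 0';  python3 -m crank '0 0 4 0 0 0; 0 0 0 0 0 0; 0 0 0 0 0 0'; python3 -m crank '0 0 5 0 0 0; 0 0 0 0 0 0; 0 0 0 0 0 0'; python3 -m crank '0 0 0 0 0 0';python3 -m crank '0 0 0 0 0 0') | grep -v -e rot -e opening;
python3 -m crank '0 0 -30 0 0 0; 0 0 -30 0 0 0;0 0 0 0 0 0';python3 -c "
from h import *
print(go([.5742,.2471,.11]))"
```

```text
time: 8.98
eef_pos: [0.5142, -0.2231, 0.0753]
contact_force: [0.2, 0.0, 0.2]
time: 9.35
eef_pos: [0.5142, -0.2239, 0.0689]
contact_force: [-0.7, -0.1, 0.5]
time: 9.72
eef_pos: [0.5145, -0.2241, 0.0651]
contact_force: [1.0, -0.4, 3.2]
time: 10.1
eef_pos: [0.5146, -0.2241, 0.0606]
contact_force: [-0.0, 0.6, 6.7]
time: 10.22
eef_pos: [0.5146, -0.2242, 0.0606]
contact_force: [-0.8, 1.1, 7.5]
time: 10.35
eef_pos: [0.5146, -0.2242, 0.0606]
contact_force: [-1.1, -0.0, 8.5]
time: 10.72
eef_pos: [0.5152, -0.2246, 0.1214]
tcp_rot: [0.816, 0.578, 0.001, 0.002]
contact_force: [-0.4, 0.3, 0.4]
opening: -0.003
[ 464.6 -100.7   10.4]
```

Right pad: about 7.5 N at 7.4 mm, about 1.0 N/mm. The left pad is clearly the softest, so I'm going to its tag.

```bash
python3 -m crank '52 -11 0 0 0 0; 52 -11 0 0 0 0; 52 -11 0 0 0 0; 52 -11 0 0 0 0; 52 -11 0 0 0 0'; python3 -m crank '52 -11 0 0 0 0; 52 -11 0 0 0 0; 52 -11 0 0 0 0; 48 -12 0 0 0 0; 0 0 0 0 0 0';python3 -c "
from h import *
im=optics.read_camera('top');cv2.imwrite('pics/t4.png',im[:,:,::-1])
s=readout.get_state()
im=optics.read_camera('wrist');cv2.imwrite('pics/w4.png',im[:,:,::-1])
print(s['eef_pos'],go([.5742,.2471,.11]),[ (r['p'],r['xy']) for r in optics.recognise('wrist','tag_p_top')])"
```

```text
time: 11.35
eef_pos: [0.547, 0.0416, 0.1173]
tcp_rot: [0.816, 0.578, -0.001, -0.001]
contact_force: [1.2, 0.3, 0.6]
opening: -0.003
time: 11.98
eef_pos: [0.572, 0.2499, 0.117]
tcp_rot: [0.815, 0.58, -0.001, -0.001]
contact_force: [-0.8, -0.3, -0.2]
opening: 0.001
[0.57198986 0.24812362 0.1170443 ] [0.8 1.9 7.3] []
```

View pics/w4.png

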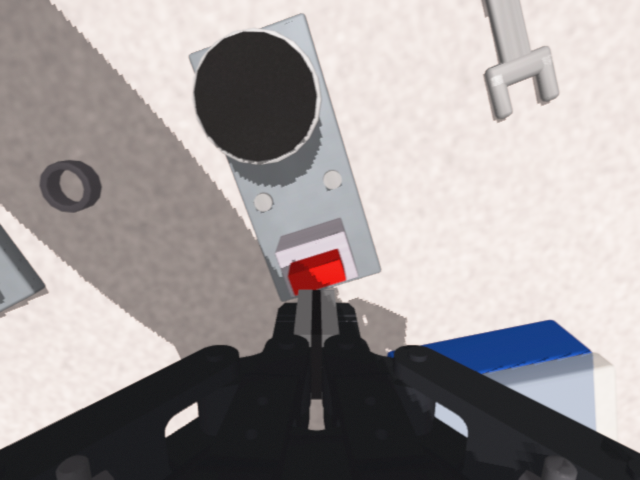

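View pics/t4.png

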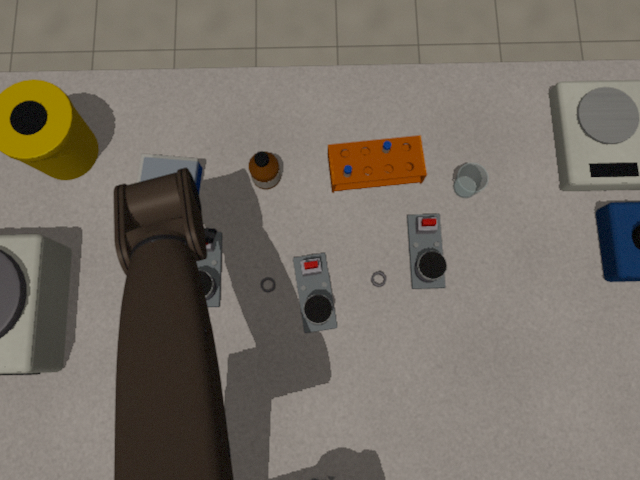

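The wrist view shows the tag's bright top around (318,274), just ahead of the tips, and the pad at (256,96). In the top view the other two mounts have not moved.

```bash
python3 -c "
from h import *
s=readout.get_state()
t=wray((318,275),.07,s);p=wray((256,96),.068,s)
print(t,p,np.linalg.norm((t-p)[:2]),go([t[0],t[1],.074]))
im=cv2.imread('pics/w4.png')[200:330,230:400];cv2.imwrite('pics/w4c.png',cv2.resize(im,None,fx=4,fy=4,interpolation=2))"
```

```text
[0.57517817 0.24645433 0.07      ] [0.48597076 0.24829221 0.068     ] 0.08922634594148553 [ 1.1  2.6 43.7]
```

View pics/w4c.png

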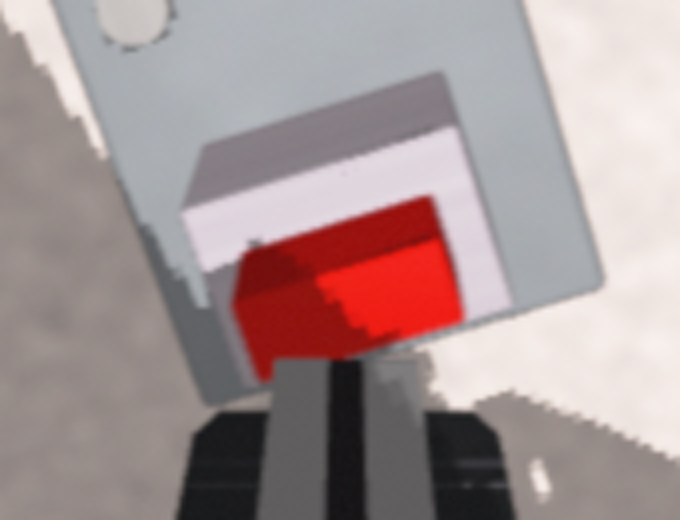

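```bash
(python3 -m crank '1 2.5 40 0 0 0; 0 0 0 0 0 0; 0 0 0 0 0 0'; python3 -m crank '0 0 7 0 0 0; 0 0 0 0 0 0; 0 0 0 0 0 0';  python3 -m crank '0 0 5 0 0 0; 0 0 0 0 0 0; 0 0 0 0 0 0'; python3 -m crank '0 0 5 0 0 0; 0 0 0 0 0 0; 0 0 0 0 0 0') | grep -v -e rot -e opening
```

```text
time: 12.5
eef_pos: [0.5764, 0.2463, 0.0799]
contact_force: [-0.2, 0.7, 0.3]
time: 12.88
eef_pos: [0.5764, 0.2474, 0.073]
contact_force: [1.2, 0.8, -0.2]
time: 13.25
eef_pos: [0.5764, 0.2474, 0.0677]
contact_force: [0.4, 0.0, 0.8]
time: 13.62
eef_pos: [0.576, 0.2472, 0.0622]
contact_force: [0.5, 0.8, 1.1]
```

```bash
(python3 -m crank '0 0 4 0 0 0; 0 0 0 0 0 0; 0 0 0 0 0 0'; python3 -m crank '0 0 4 0 0 0; 0 0 0 0 0 0;  0 0 0 0 0 0') | grep -v -e rot -e opening
```

```text
time: 14.0
eef_pos: [0.5758, 0.2472, 0.0581]
contact_force: [0.8, 0.2, 0.8]
time: 14.38
eef_pos: [0.5761, 0.2473, 0.055]
contact_force: [-1.1, 0.1, 4.9]
```

```bash
(python3 -m crank '0 0 2 0 0 0; 0 0 0 0 0 0';python3 -m crank '0 0 2 0 0 0; 0 0 0 0 0 0') | grep -v -e rot -e opening; python3 -m crank '0 0 -20 0 0 0; 0 0 -40 0 0 0; 0 0 -50 0 0 0; 0 0 0 0 0 0'
python3 -m crank '-35 46 0 0 0 0; -35 46 0 0 0 0; -35 46 0 0 0 0;0 0 0 0 0 0'
python3 -c "
from h import *
for n in('side','top'):
  im=optics.read_camera(n);cv2.imwrite('pics/%s5.png'%n,im[:,:,::-1])
a=cv2.imread('pics/side0.png');b=cv2.imread('pics/side5.png')
c=np.vstack([x[180:400,170:480] for x in(a,b)]);cv2.imwrite('pics/cmp.png',cv2.resize(c,None,fx=1.35,fy=1.35))"
```

```text
time: 14.62
eef_pos: [0.5762, 0.2474, 0.0549]
contact_force: [-5.7, -0.6, 13.5]
time: 14.88
eef_pos: [0.5763, 0.2474, 0.0549]
contact_force: [-8.4, -2.7, 21.7]
time: 15.38
eef_pos: [0.5794, 0.2482, 0.1664]
tcp_rot: [0.816, 0.578, 0.005, 0.002]
contact_force: [0.2, 0.5, -0.3]
opening: -0.003
time: 15.88
eef_pos: [0.6728, 0.0986, 0.1588]
tcp_rot: [0.817, 0.576, -0.001, -0.0]
contact_force: [0.0, 0.2, -1.4]
opening: 0.004
```

View pics/cmp.png

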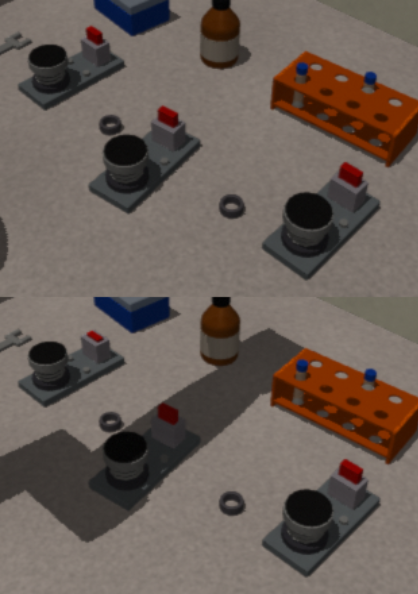

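View pics/top5.png

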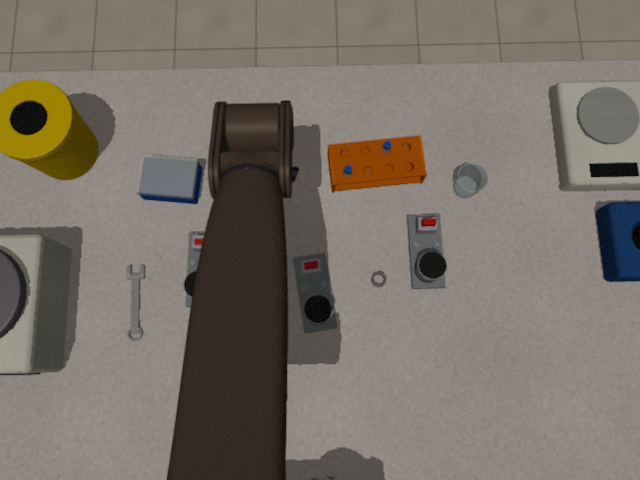

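The pictures show the left tag down near the block, the other two up, and nothing shifted. I'm rising a little to clear the bottle, then handing in.

```bash
python3 -m crank '0 0 -40 0 0 0; 0 0 -40 0 0 0; 0 0 0 0 0 0; 0 0 0 0 0 0'; python3 -c "
from plant import ctrl
print(ctrl.sign_off())"
```

```text
time: 16.48
eef_pos: [0.6704, 0.1038, 0.2394]
tcp_rot: [0.815, 0.579, -0.001, -0.001]
contact_force: [-0.7, -0.5, -1.5]
opening: 0.003
the job is handed in; nothing more can be done
None
```

I pressed the three pads in order from the robot's left to its right. The left one was clearly the softest, so I pushed its tag fully down and left the other two up.

| Mount | Depth pressed | Force | Stiffness |
|---|---|---|---|
| Left | 11.3 mm | 4.7 N | about 0.42 N/mm |
| Middle | 8 mm | 10 N | about 1.25 N/mm |
| Right | 7.4 mm | 7.5 N | about 1.0 N/mm |

- **Tag:** it stopped hard at z = 0.055 m, its full 15 mm of travel, and the force rose to about 22 N against the stop.
- **Pictures:** the last ones show the left tag down, the other two up, all pads back up and nothing visibly moved. The arm hid part of the left and middle area in the top view, but the side view covered it.
- **Finish:** I handed the job in at 16.5 s with the tool at z = 0.24 m, clear of everything.
- **Odd readings:** the wrist force carried about 1 N of noise, so it read about 1 N while the tag slid, not the 3 N expected. In the top camera image the detector found only one of the three mounts (one pad, one tag), and in the wrist image it found no tag. I located the pads and tags by colour instead.

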